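Let the waiting ball into the parts bin with its lid lever

ROBOT

A 6-joint arm with a two-finger parallel gripper is mounted at the origin on the work surface. World frame = base frame: x ahead of the robot, y to its left, z up, the work surface at z = 0. Lengths are in m, angles in rad, forces in N, time in s.
With the tool pointing down it reaches from about 0.375 to 0.975 m from the base axis. Payload 3.8 kg.
Tool frame: the origin (TCP) lies on the centre line of the jaws, within the pads' length; the fingertips stand nose_length ahead of it and the grasp point (between the pads) lies 11 mm behind it (nose_length is the distance from the TCP to the fingertips, in m); z points along the fingers, y is the line along which they close (so a half turn about z gives the same grasp; the last joint's range is limited). The gripper opens to 85 mm and grips with 20 to 120 N. Pads are 22 mm wide; open, the fingers measure 114 mm over their backs; the gripper's body (76 mm by 85 mm) begins 54 mm behind the grasp point. The pads swing forward as they close: fully open they stand 13 mm farther back than shut.
Start: joints at [1.179, 0.264, 1.604, -0, 1.274, -0.037], TCP at [0.234, 0.633, 0.239] pointing down, gripper open.
Joint ranges: [-2.63, 2.63], [-0.94, 2.18], [0.31, 2.57], [-1.31, 4.45], [0, 2.66], [-2.55, 2.55]. Speed limits (rad/s): [2.57, 2.57, 3.14, 3.14, 3.14, 3.14].

INTERFACE

Orientations are given as a unit quaternion [w, x, y, z].
In Python, from station import * gives the robot as it stands.
- The arm moves only by the shell command python3 -m pendant 'ROWS'. ROWS is JSON, a list that holds one entry, the list of rows, each a list of 5 numbers: the shift along the tool's x, y, z in units of 50 mm (1.0 is 50 mm), then the turn about the tool's z in units of 6 degrees (1.0 is 6 degrees), then the closure, from 0 (fully open) to 1 (shut). In form: [[[dx, dy, dz, twist, jaw], ...]]. A call has 1 to 20 rows; each row is the pose to reach, as a shift and turn from the pose commanded when the call began, along the tool's axes at that moment; what a row does not reach only later rows make up. A row lasts 1/8 s, in which the tool goes at most 62.5 mm and 10.7 degrees, less where a joint would pass 70% of its speed; a pose out of reach is approached as far as the arm can. A call with a gripper value outside its range is refused whole. The fingers move at their own pace and stop on an object; the grip force is fixed at half the most. Time passes only in rows, so rows that repeat a pose let the fingers close. It gives the time, the measured TCP pose, the force, the opening and the grip force at its end, in the units of the state.
- sense(): the state, without advancing time (a new reading comes with each control period).
- snapshot(name): name is "side" or "top" or "wrist"; returns a dict with "frame" (400x640x3 uint8, blue, green, red), "fov_y" (degrees; the focal length in pixels is half the picture's height over the tangent of half this angle, whatever the lens; pixels are square), "cx", "cy" (the principal point, pixels), "extrinsics" (4x4, takes a point from world to camera coordinates); the wrist camera has in their place "tool_from_camera" (4x4, takes a point from camera to tool coordinates, whose origin is the TCP and whose axes are the flange's). Camera axes: x right, y down, z forward; pixel columns grow to the right and rows downward; lengths in m; the calibration is good to about 2 mm. A picture is of the moment at which its call begins: read the wrist's pose just before it. There is no depth.
- sign_off(): hands the job in; it is judged then, once.
The state is a dict: "time": time; "q": joint angles; "dq": joint speeds; "effort": joint torques, N m; "eef_pos": TCP position; "tcp_rot": TCP orientation; "force": force on the tool from outside, world axes, zero at the start; "ft_torque": the same for the moment, N m; "opening": finger opening in m; "grasp_force": force on a finger pad.
Only numpy, scipy, OpenCV 4.12 (cv2) and the standard library are available. Lean on these libraries where they do the work, as an engineer would, in place of code of your own. Each camera call takes 0.05 s, during which the arm holds its last target. There are 200 camera calls.

TASK

A brass ball is waiting in the chute of one of the two lidded parts bins. With the fingertips, press that bin's front lever all the way down so that its lid rises wide open and the ball rolls in, then ease the lever slowly back up so that the lid comes down gently and shut without ever dropping or slamming. Touch neither the ball nor the lid with the hand, and leave the other bin and everything else on the bench alone.

Things in the scene. Friction and masses are not known exactly. Their poses are not given: they have to be found in the camera images.
- bin_a: The bin with the ball waiting in its chute: grey sheet-steel parts bin fixed to the bench, 130 (x) x 160 mm, 120 high. Origin: centre of its underside, z up; its -x side is the front with the lever, roughly towards the robot; at its +x side an open chute 60 wide slopes down to the back rim. Lid hinge along the front rim (x -65, z 120). May stand left or right of bin_b.
- bin_b: The other bin, same build, no ball in its chute: grey sheet-steel parts bin fixed to the bench, 130 (x) x 160 mm, 120 high. Origin: centre of its underside, z up; its -x side is the front with the lever, roughly towards the robot; at its +x side an open chute 60 wide slopes down to the back rim. Lid hinge along the front rim (x -65, z 120). To be left shut.
- bin_a_lever (a joint): Lever of the ball's bin: 0 = up at rest (paddle slopes 0.25 rad up to the front), 0.5 rad = down at its stop (0.25 rad down). Pivot along the bin's y at x -95, z 75 mm in its frame. No spring, no catch: the lid's weight alone pushes it back up. 4 to 12 N down on the paddle presses it.
- bin_a_lid (a joint): Lid of the ball's bin: 0 = shut, 1.0 rad = wide open; always twice the lever's angle (raised by two cranks on the lever's shaft). If the lever is let go the lid drops at over 3 rad/s and slams.
- bin_a_paddle (a point): Centre of the upper face of the lever's paddle of the ball's bin, a flat plate 36 wide (bin's y) x 30 long; moves with the lever, 100 mm from its pivot: about 103 mm above the bench at rest, 53 mm fully pressed (50 mm of travel, nearly straight down). Clear above.
- bin_b_lever (a joint): Lever of the other bin: 0 = up at rest (paddle slopes 0.25 rad up to the front), 0.5 rad = down at its stop (0.25 rad down). Pivot along the bin's y at x -95, z 75 mm in its frame. No spring, no catch: the lid's weight alone pushes it back up. 4 to 12 N down on the paddle presses it.
- bin_b_lid (a joint): Lid of the other bin: 0 = shut, 1.0 rad = wide open; always twice the lever's angle (raised by two cranks on the lever's shaft). If the lever is let go the lid drops at over 3 rad/s and slams.
- bin_b_paddle (a point): Centre of the upper face of the lever's paddle of the other bin, a flat plate 36 wide (bin's y) x 30 long; moves with the lever, 100 mm from its pivot: about 103 mm above the bench at rest, 53 mm fully pressed (50 mm of travel, nearly straight down). Clear above.
- ball_center (a point): Centre of the loose brass ball, dia 32 mm, about 0.1 kg, resting in bin_a's chute against the lip, 26 high, on the shut lid's back edge (in bin_a's frame x +79, y 0, z about 140). When the lid is wide open it rolls by itself over the rim and drops into the bin within about a second; its centre is then below z 60 in the bin's frame.
- ball: The same brass ball as a body; its origin lies on its surface and turns with it, so use ball_center for its place.
- lamp_cup: Bystander: brass lamp cup, dia 56, 36 high, beside bin_a's lever (mm); origin at its underside's centre.
- socket: Bystander: white ceramic lamp socket, dia 40, 45 high, beside bin_a (mm); origin at its underside's centre.
- tape: Bystander: cardboard-brown tape roll lying flat, dia 68, 24 high, beside bin_b's lever (mm); origin at its underside's centre.
- jar: Bystander: small lidded jar, dia 44, 50 high, beside bin_b (mm); origin at its underside's centre.
- screwdriver: Bystander: screwdriver lying crosswise on the bench between robot and bins (mm); origin at its underside's centre or near it.
- red_tray: Bystander: loose open red plastic tray 120 x 100, 45 high, at the left (mm); origin at its underside's centre.
- glue: Bystander: glue bottle, dia 52, 140 high, at the right (mm); origin at its underside's centre.

How it is judged:
By the outcome, as a careful person would: the job done as asked, in the order asked, and still so for the second after the job is handed in, with the robot touching nothing.
It also fails if it takes over 42 s, if anything falls off the work surface, if the arm or the gripper's body presses on something with over 40 N, if the wrist force passes 120 N, or if a joint passes its speed limit or range.

## Working session

There is one attempt and no reset: what is moved stays moved. The work goes in short steps, Python scripts to look and compute and a shell command to move; the robot and the scene stay as the last step left them, time stands still between calls to the robot, and variables do not carry over. Pictures are saved under pics/ and viewed, at most 10 in all, crops included, and the job is handed in when it is done.

```bash
mkdir -p pics; ls
python3 - <<'E'
from station import *
import cv2,numpy as np
s=sense();print({k:np.round(v,3) for k,v in s.items()})
import pickle
for n in("side","top"):
    d=snapshot(n);cv2.imwrite(f"pics/{n}0.png",d["frame"]);pickle.dump(d,open(n+".pkl","wb"))
    print(n,d["fov_y"],d["cx"],d["cy"],np.round(d["extrinsics"],3).tolist())
try: print(nose_length)
except Exception as e: print(e)
E
```

```text
pics
{'time': np.float64(0.0), 'q': array([ 1.179,  0.265,  1.605, -0.   ,  1.274, -0.037]), 'dq': array([ 0.   , -0.002, -0.   ,  0.   ,  0.002, -0.001]), 'effort': array([ 0.0000e+00, -5.1510e+01, -3.6732e+01,  0.0000e+00,  1.3000e-02,
        0.0000e+00]), 'eef_pos': array([0.234, 0.632, 0.238]), 'tcp_rot': array([-0.   ,  0.176,  0.984, -0.001]), 'force': array([-0.255,  0.193, -0.098]), 'ft_torque': array([-0.005,  0.039,  0.053]), 'grasp_force': np.float64(0.0), 'opening': np.float64(0.085)}
side 49.61796142295 318.918933247555 203.61422287392466 [[0.859, -0.512, -0.001, -0.472], [-0.297, -0.496, -0.816, 0.25], [0.417, 0.701, -0.578, 1.483], [0.0, 0.0, 0.0, 1.0]]
top 43.34547643461606 318.775833379102 195.06293714226834 [[0.01, -1.0, 0.009, 0.002], [-0.993, -0.011, -0.12, 0.585], [0.121, -0.007, -0.993, 1.651], [0.0, 0.0, 0.0, 1.0]]
0.008
```

View pics/top0.png

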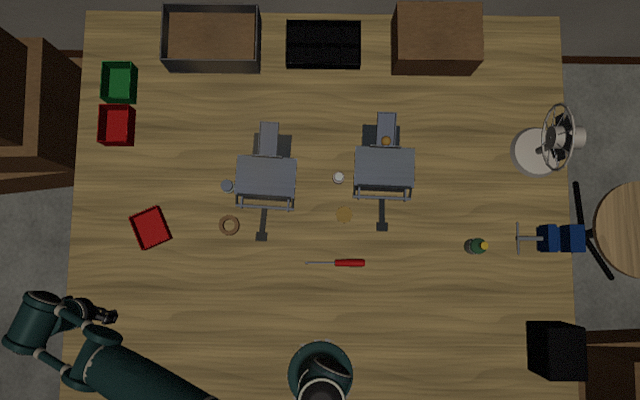

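View pics/side0.png

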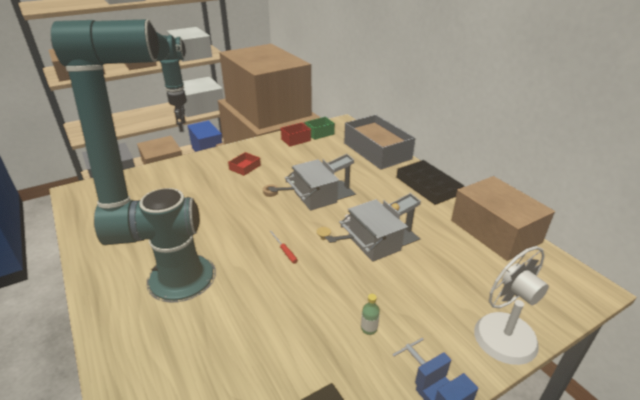

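The ball (386,141) is in the right-hand bin, whose paddle is near (382,227). The lamp cup is at (344,214). The left bin's chute is empty.

```bash
cat > h.py <<'E'
import numpy as np,cv2,pickle
def ray(d,u,v,z,T=None):
    f=d["frame"].shape[0]/2/np.tan(np.radians(d["fov_y"]/2))
    c=np.array([(u-d["cx"])/f,(v-d["cy"])/f,1])
    T=np.linalg.inv(d["extrinsics"]) if T is None else T
    r=T[:3,:3]@c;o=T[:3,3];return o+r*(z-o[2])/r[2]
E
python3 - <<'E'
from h import *
d=pickle.load(open("top.pkl","rb"))
for n,u,v,z in[("ball",386,141,.14),("paddle",382,227,.103),("lidBL",358,147,.122),("lidBR",413,149,.122),("cup",344,214,.036)]:
    print(n,ray(d,u,v,z).round(4))
c=d["frame"][100:250,320:440];cv2.imwrite("pics/c1.png",cv2.resize(c,None,fx=4.8,fy=4,interpolation=2)[:, :] if 0 else cv2.resize(c,None,fx=4,fy=4,interpolation=2))
E
```

```text
ball [ 0.7485 -0.2041  0.14  ]
paddle [ 0.4766 -0.1947  0.103 ]
lidBL [ 0.7319 -0.1163  0.122 ]
lidBR [ 0.7274 -0.2934  0.122 ]
cup [ 0.5226 -0.0771  0.036 ]
```

View pics/c1.png

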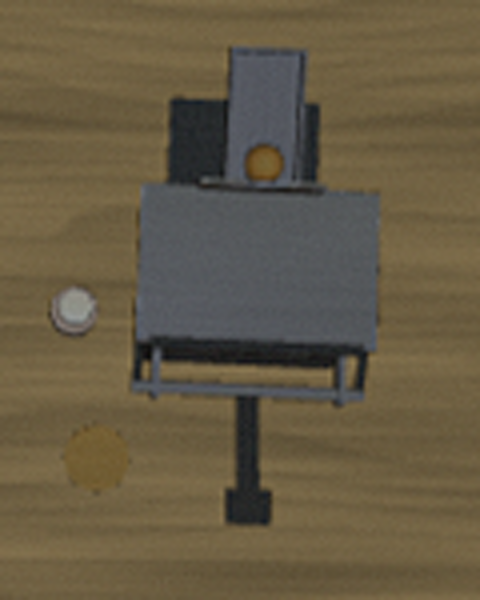

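```bash
cat >> h.py <<'E'
from scipy.spatial.transform import Rotation as Ro
def units(s,tgt):
    R=Ro.from_quat(np.roll(s["tcp_rot"],-1)).as_matrix()
    print("tool x,y,z axes",R.T.round(3).tolist())
    d=np.array(tgt)-s["eef_pos"];print("units",(R.T@d/.05).round(3),"yaw x",np.degrees(np.arctan2(R[1,0],R[0,0])).round(2))
E
python3 -c "
from station import *;from h import *
units(sense(),[.477,-.195,.239])"
```

```text
tool x,y,z axes [[-0.938, 0.347, 0.0], [0.347, 0.938, -0.002], [-0.001, -0.002, -1.0]]
units [-1.0301e+01 -1.3830e+01  9.0000e-03] yaw x 159.67
```

```bash
python3 -m pendant '[[[-0.3,-0.4,0,0,1],[-0.8,-1.1,0,-0.3,1],[-1.4,-1.9,0,-0.5,1],[-2,-2.7,0,-0.7,1],[-2.6,-3.5,0,-0.9,1],[-3.2,-4.3,0,-1.1,1],[-3.8,-5.1,0,-1.3,1],[-4.4,-5.9,0,-1.5,1],[-5,-6.7,0,-1.7,1],[-5.6,-7.5,0,-1.9,1],[-6.2,-8.3,0,-2.1,1],[-6.8,-9.1,0,-2.3,1],[-7.4,-9.9,0,-2.5,1],[-8,-10.7,0,-2.7,1],[-8.6,-11.5,0,-2.9,1],[-9.2,-12.3,0,-3.05,1],[-9.7,-13,0,-3.05,1],[-10.1,-13.5,0,-3.05,1],[-10.3,-13.83,0,-3.05,1],[-10.3,-13.83,0,-3.05,1]]]'
python3 -m pendant '[[[0,0,0,0,1],[0,0,0,0,1],[0,0,0,0,1],[0,0,0,0,1]]]'
python3 - <<'E'
from station import *;from h import *
s=sense();units(s,[.477,-.195,.16])
w=snapshot("wrist");cv2.imwrite("pics/w1.png",w["frame"])
T=np.eye(4);T[:3,:3]=Ro.from_quat(np.roll(s["tcp_rot"],-1)).as_matrix();T[:3,3]=s["eef_pos"]
w["T"]=T@w["tool_from_camera"];pickle.dump(w,open("w1.pkl","wb"));print(w["tool_from_camera"].round(3).tolist(),s["eef_pos"],s["time"],s["opening"])
E
```

```text
time: 2.6
eef_pos: [0.4769, -0.1949, 0.2388]
tcp_rot: [-0.001, 0.018, 1.0, 0.0]
force: [-1.2, -0.3, 0.1]
opening: -0.0004
grasp_force: 0.0
time: 3.1
eef_pos: [0.4772, -0.1939, 0.2395]
tcp_rot: [0.0, 0.017, 1.0, -0.0]
force: [-0.5, -1.2, 0.1]
opening: -0.0001
grasp_force: 0.0
tool x,y,z axes [[-0.999, 0.035, -0.0], [0.035, 0.999, -0.0], [0.0, -0.0, -1.0]]
units [ 0.005 -0.022  1.589] yaw x 178.02
[[0.0, -0.958, -0.285, 0.073], [1.0, 0.0, -0.0, -0.0], [0.001, -0.285, 0.958, -0.134], [0.0, 0.0, 0.0, 1.0]] [ 0.47724258 -0.1939146   0.23945444] 3.1 -0.00013610748646711136
```

View pics/w1.png

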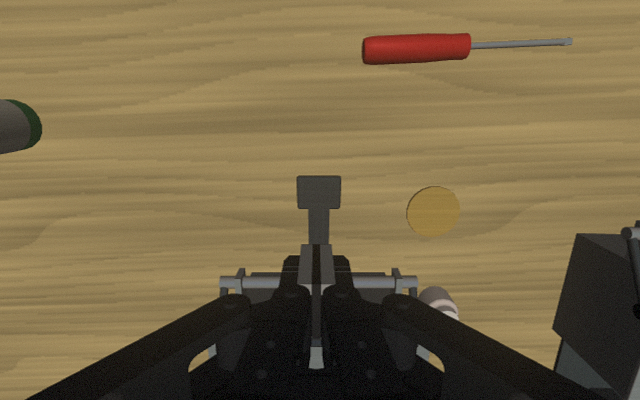

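The paddle shows clearly at (319,192), square to the tool, with the cup well clear at (433,211).

Run:
```python
from h import *
w=pickle.load(open("w1.pkl","rb"))
for u,v in[(319,192),(297,192),(341,192),(319,176.5),(319,208.5)]: print(ray(w,u,v,.103,w["T"]).round(4))
```

```text
[ 0.4794 -0.1921  0.103 ]
[ 0.4788 -0.2099  0.103 ]
[ 0.48   -0.1743  0.103 ]
[ 0.4665 -0.1917  0.103 ]
[ 0.4934 -0.1926  0.103 ]
```

```bash
python3 -m pendant '[[[-0.02,0.02,0.2,0,1],[-0.02,0.02,0.6,0,1],[-0.02,0.02,1,0,1],[-0.02,0.02,1.4,0,1],[-0.02,0.02,1.8,0,1],[-0.02,0.02,2.1,0,1],[-0.02,0.02,2.2,0,1],[-0.02,0.02,2.3,0,1],[-0.02,0.02,2.4,0,1],[-0.02,0.02,2.45,0,1],[-0.02,0.02,2.5,0,1],[-0.02,0.02,2.55,0,1],[-0.02,0.02,2.6,0,1],[-0.02,0.02,2.65,0,1],[-0.02,0.02,2.7,0,1]]]'
```

```text
time: 5.03
eef_pos: [0.4782, -0.1937, 0.1051]
tcp_rot: [-0.0, 0.018, 1.0, -0.0]
force: [-3.7, 0.1, 6.9]
opening: -0.0001
grasp_force: 2.7
```

```bash
python3 -m pendant '[[[0,0,0.06,0,1],[0,0,0.12,0,1],[0,0,0.18,0,1],[0,0,0.24,0,1],[0,0,0.3,0,1],[0,0,0.36,0,1],[0,0,0.42,0,1],[0,0,0.48,0,1],[0,0,0.54,0,1],[0,0,0.6,0,1],[0,0,0.66,0,1],[0,0,0.7,0,1],[0,0,0.74,0,1],[0,0,0.76,0,1]]]'
```

```text
time: 6.78
eef_pos: [0.4789, -0.1936, 0.0664]
tcp_rot: [0.001, 0.018, 1.0, -0.0]
force: [-1.0, -1.4, 2.9]
opening: 0.0
grasp_force: 1.7
```

```bash
python3 -m pendant '[[[0,0,0.02,0,1],[0,0,0.04,0,1],[0,0,0.06,0,1],[0,0,0.06,0,1]]]'; python3 -m pendant '[[[0,0,0.02,0,1],[0,0,0.04,0,1],[0,0,0.04,0,1]]]'
```

```text
time: 7.28
eef_pos: [0.4786, -0.1934, 0.0634]
tcp_rot: [0.0, 0.018, 1.0, -0.0]
force: [0.5, -1.2, 3.4]
opening: 0.0002
grasp_force: 1.4
time: 7.65
eef_pos: [0.4787, -0.1935, 0.0624]
tcp_rot: [0.0, 0.018, 1.0, -0.0]
force: [-1.6, 0.9, 11.2]
opening: 0.0002
grasp_force: 5.3
```

```bash
python3 -m pendant '[[[0,0,0.02,0,1],[0,0,0.03,0,1],[0,0,0.03,0,1],[0,0,0.03,0,1],[0,0,0.03,0,1],[0,0,0.03,0,1],[0,0,0.03,0,1],[0,0,0.03,0,1],[0,0,0.03,0,1],[0,0,0.03,0,1],[0,0,0.03,0,1],[0,0,0.03,0,1]]]'
python3 - <<'E'
from station import *;from h import *
a=snapshot("top")["frame"][100:250,320:440];b=snapshot("side")["frame"][160:280,310:460]
cv2.imwrite("pics/c2.png",np.hstack([cv2.resize(a,(400,500),interpolation=2),cv2.resize(b,(400,500)[:1]+(320,),interpolation=2) if 0 else cv2.copyMakeBorder(cv2.resize(b,(400,320),interpolation=2),0,180,0,0,0)]))
E
```

```text
time: 9.15
eef_pos: [0.4788, -0.1936, 0.0622]
tcp_rot: [0.0, 0.018, 1.0, -0.0]
force: [-4.4, 1.6, 19.1]
opening: -0.0001
grasp_force: 9.9
```

View pics/c2.png

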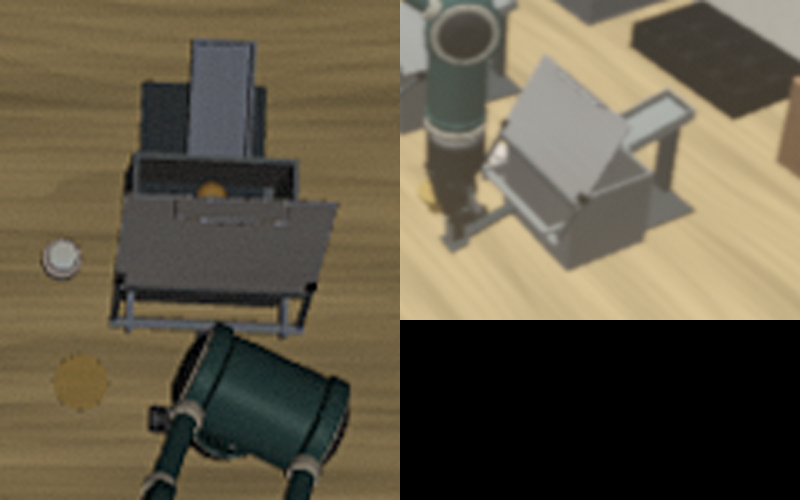

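The lid is wide open, the chute is empty and the ball is inside the bin, at (210,190) in the crop. Now I'll ease the lever up.

```bash
python3 -m pendant '[[[0,0,-0.02,0,1],[0,0,-0.04,0,1],[0,0,-0.07,0,1],[0,0,-0.1,0,1],[0,0,-0.14,0,1],[0,0,-0.18,0,1],[0,0,-0.22,0,1],[0,0,-0.26,0,1],[0,0,-0.3,0,1],[0,0,-0.34,0,1],[0,0,-0.38,0,1],[0,0,-0.42,0,1],[0,0,-0.46,0,1],[0,0,-0.5,0,1],[0,0,-0.54,0,1],[0,0,-0.58,0,1],[0,0,-0.62,0,1],[0,0,-0.65,0,1],[0,0,-0.68,0,1],[0,0,-0.7,0,1]]]'
python3 -m pendant '[[[0,0,-0.02,0,1],[0,0,-0.04,0,1],[0,0,-0.06,0,1],[0,0,-0.08,0,1],[0,0,-0.1,0,1],[0,0,-0.12,0,1],[0,0,-0.14,0,1],[0,0,-0.16,0,1],[0,0,-0.18,0,1],[0,0,-0.2,0,1]]]'
```

```text
time: 11.75
eef_pos: [0.4789, -0.1935, 0.0952]
tcp_rot: [0.001, 0.018, 1.0, -0.0]
force: [-0.1, 2.7, 4.9]
opening: -0.0
grasp_force: 2.1
time: 13.0
eef_pos: [0.4783, -0.1936, 0.1049]
tcp_rot: [0.0, 0.018, 1.0, -0.0]
force: [4.2, -1.5, 3.5]
opening: -0.0003
grasp_force: 2.2
```

```bash
python3 -m pendant '[[[0,0,-0.02,0,1],[0,0,-0.04,0,1],[0,0,-0.06,0,1],[0,0,-0.07,0,1],[0,0,-0.08,0,1],[0,0,-0.09,0,1],[0,0,-0.1,0,1],[0,0,-0.11,0,1],[0,0,-0.12,0,1],[0,0,-0.13,0,1],[0,0,-0.14,0,1],[0,0,-0.15,0,1],[0,0,-0.16,0,1],[0,0,-0.17,0,1],[0,0,-0.18,0,1],[0,0,-0.19,0,1],[0,0,-0.2,0,1],[0,0,-0.21,0,1],[0,0,-0.22,0,1],[0,0,-0.23,0,1]]]'
python3 -m pendant '[[[0,0,-0.02,0,1],[0,0,-0.04,0,1],[0,0,-0.06,0,1],[0,0,-0.08,0,1],[0,0,-0.1,0,1],[0,0,-0.15,0,1],[0,0,-0.25,0,1],[0,0,-0.45,0,1],[0,0,-0.75,0,1],[0,0,-1.1,0,1],[0,0,-1.5,0,1],[0,0,-1.9,0,1],[0,0,-2.2,0,1],[0,0,-2.4,0,1],[0,0,-2.4,0,1],[0,0,-2.4,0,1]]]'
python3 - <<'E'
from station import *;from h import *
a=snapshot("top")["frame"][100:250,210:440];b=snapshot("side")["frame"][130:280,240:460]
cv2.imwrite("pics/c3.png",np.hstack([cv2.resize(a,(400,261),interpolation=2),cv2.resize(b,(400,261),interpolation=2)]))
E
```

```text
time: 15.5
eef_pos: [0.4777, -0.1932, 0.1159]
tcp_rot: [-0.001, 0.018, 1.0, 0.0]
force: [-0.4, 0.2, 0.8]
opening: -0.0002
grasp_force: 0.0
time: 17.5
eef_pos: [0.4778, -0.1932, 0.2355]
tcp_rot: [-0.001, 0.018, 1.0, 0.0]
force: [1.0, -0.9, -0.0]
opening: -0.0001
grasp_force: 0.0
```

View pics/c3.png

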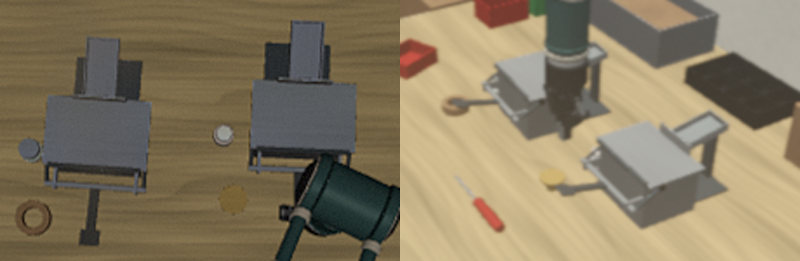

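The lid is shut, the chute is empty, the hand is clear and the other objects haven't moved.

```bash
python3 -c "
from station import *
print(sign_off())"
```

```text
the job is handed in; nothing more can be done
None
```

The ball is in bin_a and its lid was eased shut with no drop or slam seen. The hand is clear, nothing else on the bench appears to have moved, and the job was handed in at about 17.6 s of the 42 s allowed.

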